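Clamp a jar with the spring-return dial

ROBOT

A 6-joint arm with a two-finger parallel gripper is mounted at the origin on the work surface. World frame = base frame: x ahead of the robot, y to its left, z up, the work surface at z = 0. Lengths are in m, angles in rad, forces in N, time in s.
With the tool pointing down it reaches from about 0.25 to 0.775 m from the base axis. Payload 4 kg.
Tool frame: the origin (TCP) lies midway between the tips of the shut fingers; the grasp point (between the pads) lies 19 mm behind it; z points along the fingers, y is the direction in which the jaws open and shut (so a half turn about z gives the same grasp; the last joint's range is limited). The gripper opens to 94 mm and grips with 3 to 60 N. Pads are 16 mm wide; open, the fingers measure 119 mm over their backs; the gripper's body (75 mm by 177 mm) begins 78 mm behind the grasp point.
Start: joints at [-1.271, 0.087, 1.371, -0, 1.684, -0.103], TCP at [0.216, -0.506, 0.206] pointing down, gripper open.
Joint ranges: [-3.1, 3.1], [-0.76, 2.03], [0.27, 2.55], [-1.08, 4.22], [0.17, 2.65], [-2.57, 2.57]. Speed limits (rad/s): [2.79, 2.79, 3.14, 3.14, 3.14, 3.14].

INTERFACE

Orientations are given as [roll, pitch, yaw] about the fixed x, y, z axes, in that order (R = Rz(yaw) Ry(pitch) Rx(roll)).
In Python, from station import r gives the robot as it stands.
- The arm moves only by the tool send_rows, never from a script. Its argument "moves" is a list of rows, each an object with "twist": the turn, a rotation vector about the tool's x, y, z in rad, a list of three; "delta_pos": the shift along the tool's x, y, z in m, a list of three; "claw": the closure, from -1 (fully open) to 1 (shut). In form: [{"twist": [rx, ry, rz], "delta_pos": [tx, ty, tz], "claw": claw}, ...]. A call has 1 to 20 rows; each row is the pose to reach, as a shift and turn from the pose commanded when the call began, along the tool's axes at that moment; what a row does not reach only later rows make up. A row lasts 1/8 s, in which the tool goes at most 62.5 mm and 10.7 degrees, less where a joint would pass 70% of its speed; a pose out of reach is approached as far as the arm can. A call with a gripper value outside its range is refused whole. The fingers move at their own pace and stop on an object; "force" is the grip in N (left out, the last holds). Time passes only in rows, so rows that repeat a pose let the fingers close. It gives the time, the measured TCP pose, the force and the opening at its end, in the units of the state.
- r.observe(): the state, without advancing time (a new reading comes with each control period).
- r.snapshot(name): name is "scene" or "top" or "wrist"; returns the picture (400x640x3 uint8, blue, green, red); there is no depth.
- r.get_calibration(name): a dict with "fx", "fy", "cx", "cy" (pixels), "distortion" ([k1, k2, p1, p2, k3] as OpenCV has them; the pictures are not rectified), "world_from_camera" (4x4, takes a point from camera to world coordinates). Camera axes: x right, y up, looking along -z (the intrinsics and any distortion apply to the point x, -y, -z); pixel columns grow to the right and rows downward; lengths in m; the calibration is good to about 2 mm. A picture is of the moment at which its call begins: read the wrist's pose just before it. get_calibration takes no time and is no camera call; for the wrist camera it gives the pose at the moment of the call.
- r.hand_in(): hands the job in, once; it reports no verdict.
The state is a dict: "clock": time; "qpos": joint angles; "joint_vel": joint speeds; "effort": joint torques, N m; "eef_pos": TCP position; "ee_rot": TCP orientation; "contact_force": force on the tool from outside, world axes, zero at the start; "wrist_torque": the same for the moment, N m; "finger_gap": finger opening in m.
Only numpy, scipy, OpenCV 4.12 (cv2) and the standard library are available. Lean on these libraries where they do the work, as an engineer would, in place of code of your own. Each camera call takes 0.05 s, during which the arm holds its last target.

TASK

Pull the grey travel lock straight up off its rail on the jar clamp, against its sprung catch, and leave it in the empty shallow white tray. Then swing the clamp dial round by its upright handle, past the first two clicks to the third, so that the pad presses on the jar in the clamp, and finish while still holding the handle there against the return spring. Leave the other jars and things on the table where they are.

Things in the scene. Friction and masses are not known exactly. Their poses are not given: they have to be found in the camera images.
- fixture: Jar clamp, fixed: base plate 370 x 150 x 12 mm with a horizontal dial, a jaw and a V-block holding a jar. Origin on the table below the dial's vertical axis, z up; x points from the dial to the jar (away from the robot), plate from x = -145 to +225 mm. Dial disc 120 mm across, 46 to 60 mm above the table, hub to 68 mm.
- knob: The dial's handle: black upright round post, 22 mm thick, 69 to 119 mm above the table, a sleeve that spins freely on its pin, on a flat arm (16 mm wide, 58 to 68 mm above the table). Origin on the post's axis 95 mm above the table. It stands 120 mm from the dial's axis, in the fixture's frame at angle 2.54 rad (from +x towards +y) plus the dial's joint value.
- dial (a joint): Turn of the dial, rad, growing counter-clockwise from above; starts at 0, springs back to 0 when let go. Weak clicks that do not hold it at 0.4, 0.8 and 1.2 (the third), humps at 0.2, 0.6 and 1.0, end stop 1.3. Pushing the post along its arc takes 4.5 N at the start, 9 N at the third click, up to 12 N at humps. With the lock on its rail it cannot pass about 0.4.
- lock_mid (a point): Centre (half-way up) of the travel lock, a grey saddle 24 mm (x) by 27 mm (y) by 87 mm tall, 100 to 200 g, at first seated on the rail with its axes along the fixture's. Two legs, 27 mm long, straddle the rail; above is a solid head, from 16.5 mm below this point to 43.5 mm above it. Grip the head across its 24 mm, about 20 mm above this point.
- lock: The travel lock (see lock_mid); this origin is at the bottom of its legs, midway between them, z up.
- seat (a point): Fixed point of the clamp, 61.5 mm above the table at fixture x = -120 mm, y = 0: the lock's centre when seated. Below it is the lock rail, a steel bar 12 mm thick (y), 37 mm long (x), top 45 mm above the table with 6 mm lips at both ends; the catch beside it (-y) is 45 mm high. The lock pulls straight up: peak of 10 to 18 N in the first few mm, clear of the lips after 40 mm.
- tray: Empty shallow tray of white plastic, fixed, 160 (x) by 130 (y) by 25 mm high, walls 3 mm, inner floor about 3 mm above the table. Origin at the centre of its underside. It may be on either side of the clamp.
- jar: Small lidded jar standing in the clamp between pad and V-block, 60 mm in diameter, 90 mm high. Origin at the centre of its underside. Not to be handled; the pad slides it into the V-block.
- pad: Black rubber pad, 40 x 30 mm, on the sprung jaw that the dial drives towards the jar (fixture's +x): it meets the jar at a dial angle of 0.8 to 1.0 and presses with about 5 N at the third click. Origin is that of the jaw, not the pad's face.
- crate: Bystander, fixed: black crate 160 x 130 x 70 mm full of small jars, on the other side of the clamp from the tray. Origin at the centre of its underside.
- jar_b: Bystander: tall lidded jar, 68 mm in diameter, 120 mm high, loose. Origin at the centre of its underside.
- jar_c: Bystander: another such jar.
- jar_d: Bystander: another such jar.
- lid: Bystander: loose metal jar lid, 66 mm in diameter, 14 mm high, lying between robot and clamp.
- label_roll: Bystander: roll of blank labels, a ring 80 mm across and 30 mm high, lying between robot and clamp.
- brush: Bystander: hand brush about 200 mm long, lying to the right (-y) of the tray or crate.
Things that resemble listed ones, but are neither listed nor needed, are in the scene too. There is more than one size of the lock; the job needs the larger. There is more than one size of the tray; the job needs the smaller.

How it is judged:
By the outcome, as a careful person would: the job done as asked, in the order asked, and still so for the second after the job is handed in, while the arm keeps its last pose, push and grip.
It also fails if it takes over 56 s, if anything falls off the work surface, if the arm or the gripper's body presses on something with over 40 N, if the wrist force passes 120 N, or if a joint passes its speed limit or range.

## Working session

There is one attempt and no reset: what is moved stays moved. The work goes in short steps, Python scripts to look and compute and a tool call to move; the robot and the scene stay as the last step left them, time stands still between calls to the robot, and variables do not carry over. Pictures are saved under pics/ and viewed, and the job is handed in when it is done.

Besides the shell and the picture viewer there is one more tool, called after "Emit:" as a command line: name --argument value ..., lists and objects as JSON in quotes. send_rows: Moves the arm, as the interface text tells. Its arguments: {"type":"object","properties":{"moves":{"type":"array","items":{"type":"object","properties":{"twist":{"type":"array","items":{"type":"number"}},"delta_pos":{"type":"array","items":{"type":"number"}},"claw":{"type":"number"}}}},"force":{"type":"number"}},"required":["moves"]}

```bash
ls; mkdir -p pics; python3 - <<'E'
from station import r
import cv2
print(r.observe())
for n in("scene","top","wrist"):
    c=r.get_calibration(n); print(n,c)
    cv2.imwrite(f"pics/{n}0.png",r.snapshot(n))
E
```

```text
pics
{'clock': 0.0, 'qpos': array([-1.27111677e+00,  8.79260826e-02,  1.37227343e+00, -3.86483947e-05,
        1.68358542e+00, -1.03100874e-01]), 'joint_vel': array([-0.00081212, -0.0012708 ,  0.00061545,  0.0007836 ,  0.0019501 ,
       -0.00194666]), 'effort': array([ 8.36688178e-04, -3.40182352e+01, -3.02424252e+01,  7.19627109e-02,
        3.31983122e-02, -1.76034919e-04]), 'eef_pos': array([ 0.21540496, -0.50545719,  0.20431026]), 'ee_rot': array([-3.13940807e+00, -1.87416516e-04,  4.02775919e-01]), 'contact_force': array([ 0.42524402,  0.35184777, -0.81433516]), 'wrist_torque': array([0.04880512, 0.03141226, 0.01662567]), 'finger_gap': 0.0941410886378615}
scene {'fx': 502.01573814806517, 'fy': 502.01573814806517, 'cx': 313.855917945391, 'cy': 199.0158951582542, 'distortion': array([-0.08232164,  0.        ,  0.        ,  0.        ,  0.        ]), 'world_from_camera': array([[ 0.48865628, -0.57284036,  0.65807975,  1.43208615],
       [ 0.87214945,  0.3000691 , -0.38641154, -0.53631276],
       [ 0.02388273,  0.76276632,  0.64623306,  1.01818707],
       [ 0.        ,  0.      
[... 349 characters left out ...]
30e-01,  2.07482516e-02,  9.29427800e-03,
         1.93808097e-04],
       [ 1.30594777e-02,  1.89460084e-01,  9.81801572e-01,
         1.61038881e+00],
       [ 0.00000000e+00,  0.00000000e+00,  0.00000000e+00,
         1.00000000e+00]])}
wrist {'fx': 312.25306170330197, 'fy': 312.25306170330197, 'cx': 318.12145422125474, 'cy': 199.10912126074436, 'distortion': array([0.01582893, 0.        , 0.        , 0.        , 0.        ]), 'world_from_camera': array([[ 0.39260815,  0.89503518,  0.21159129,  0.27553489],
       [-0.91970467,  0.38244461,  0.08876623, -0.47900182],
       [-0.00147305, -0.22945184,  0.9733189 ,  0.38263276],
       [ 0.        ,  0.        ,  0.        ,  1.        ]])}
```

View pics/scene0.png

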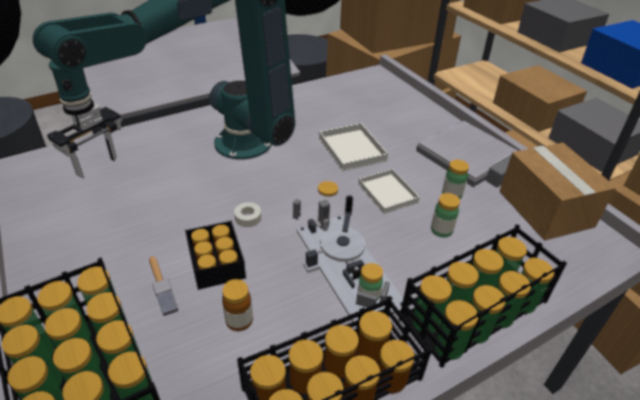

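View pics/top0.png

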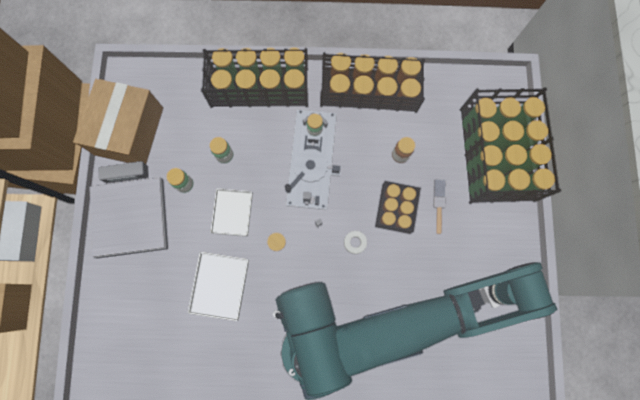

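View pics/wrist0.png

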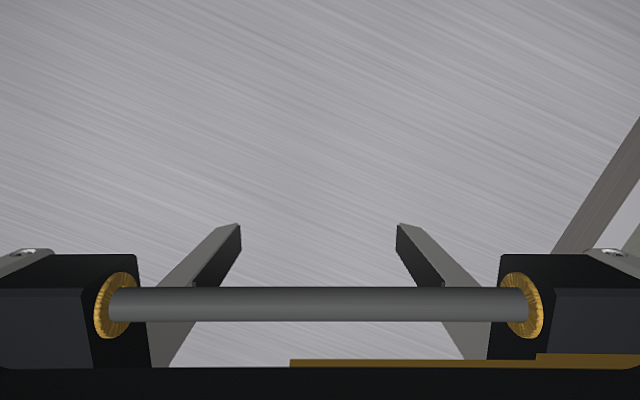

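Top view: clamp at about (312,160), tray (smaller) at (232,212), lock on rail near (307,199), knob near (290,187), small decoy lock at (319,223). I'll zoom in next.

```bash
python3 - <<'E'
import cv2
a=cv2.imread("pics/top0.png")[95:255,180:380]; cv2.imwrite("pics/topz.png",cv2.resize(a,None,fx=3.7,fy=3.7,interpolation=cv2.INTER_CUBIC))
a=cv2.imread("pics/scene0.png")[170:320,270:430]; cv2.imwrite("pics/scz.png",cv2.resize(a,None,fx=4,fy=4,interpolation=cv2.INTER_CUBIC))
E
```

```text
(no output)
```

View pics/topz.png

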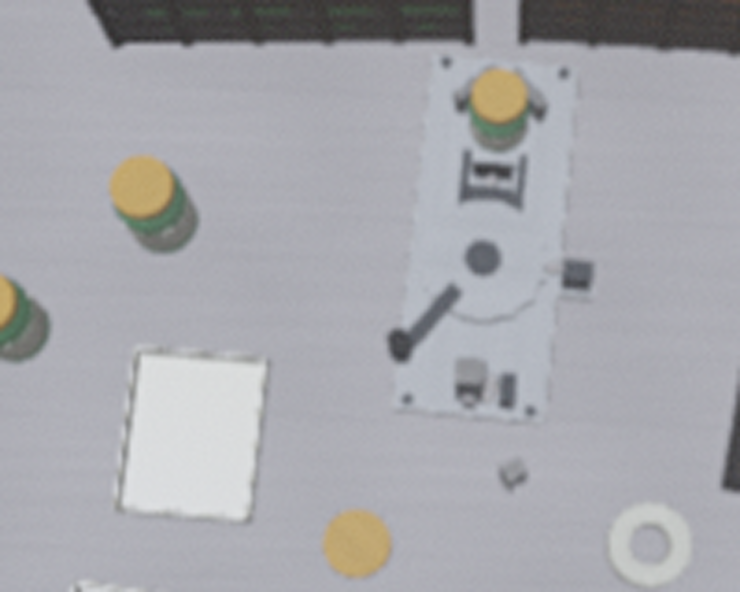

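View pics/scz.png

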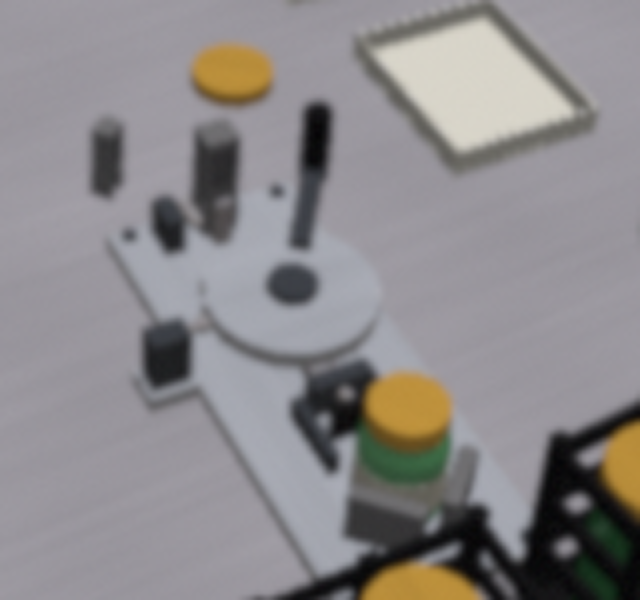

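```bash
cat > h.py <<'E'
import numpy as np, cv2
def ray(c,u,v):
    K=np.array([[c['fx'],0,c['cx']],[0,c['fy'],c['cy']],[0,0,1]])
    p=cv2.undistortPoints(np.array([[[u,v]]],float),K,np.array(c['distortion']))[0,0]
    T=c['world_from_camera']; return T[:3,3],T[:3,:3]@np.array([p[0],-p[1],-1])
def onz(c,u,v,z):
    o,d=ray(c,u,v); return o+d*(z-o[2])/d[2]
def proj(c,P):
    K=np.array([[c['fx'],0,c['cx']],[0,c['fy'],c['cy']],[0,0,1]])
    T=np.array(c['world_from_camera']); p=T[:3,:3].T@(np.array(P)-T[:3,3]); p=p*[1,-1,-1]
    return cv2.projectPoints(p.reshape(1,3),np.zeros(3),np.zeros(3),K,np.array(c['distortion']))[0].ravel()
E
python3 - <<'E'
from station import r
from h import *
t=r.get_calibration("top"); s=r.get_calibration("scene")
f=lambda u,v,z:onz(t,180+u/3.7-.4,95+v/3.7-.4,z)
g=lambda u,v,z:onz(s,270+u/4-.4,170+v/4-.4,z)
for n,a in dict(hub=(482,257,.068),jar=(498,96,.09),lock=(471,370,.105),knob=(401,340,.119),b1=(446,62,.012),b2=(564,72,.012),b3=(406,398,.012),b4=(531,410,.012),c1=(434,55,.012),c2=(578,68,.012),c3=(548,420,.012),c4=(394,405,.012)).items(): print(n,f(*a).round(4))
for n,a in dict(hub=(293,284,.068),jar=(408,408,.09),lock=(216,134,.105),knob=(317,107,.119),b3=(277,191,.012),b4=(129,235,.012)).items(): print('s',n,g(*a).round(4))
im=cv2.imread("pics/top0.png"); m=cv2.inRange(im[180:245,205:260],(215,215,215),(255,255,255))
c=max(cv2.findContours(m,0,2)[0],key=cv2.contourArea); q=cv2.minAreaRect(c); print(q)
for p in cv2.boxPoints(q): print(onz(t,p[0]+205,p[1]+180,.003))
for p in [(137,347),(270,358),(249,522),(117,510)]: print('rim',f(*p,.025))
E
```

```text
hub [0.6464 0.0212 0.068 ]
jar [0.8008 0.0092 0.09  ]
lock [0.528  0.0284 0.105 ]
knob [0.5517 0.0927 0.119 ]
b1 [0.8665 0.0631 0.012 ]
b2 [ 0.8585 -0.0567  0.012 ]
b3 [0.5185 0.0927 0.012 ]
b4 [ 0.5092 -0.0291  0.012 ]
c1 [0.8737 0.0755 0.012 ]
c2 [ 0.8632 -0.0709  0.012 ]
c3 [ 0.4997 -0.0458  0.012 ]
c4 [0.5113 0.1041 0.012 ]
s hub [0.6506 0.0165 0.068 ]
s jar [0.7937 0.0096 0.09  ]
s lock [0.5302 0.0252 0.105 ]
s knob [0.5518 0.0938 0.119 ]
s b3 [0.5158 0.09   0.012 ]
s b4 [ 0.5061 -0.0299  0.012 ]
((26.65328598022461, 32.67153549194336), (32.476837158203125, 41.30289077758789), 6.581944465637207)
[0.40828892 0.36233291 0.003     ]
[0.55875526 0.35449614 0.003     ]
[0.54739019 0.23638463 0.003     ]
[0.39739419 0.24622049 0.003     ]
rim [0.56089386 0.35462008 0.025     ]
rim [0.55268918 0.2249362  0.025     ]
rim [0.3926865  0.23753504 0.025     ]
rim [0.40146753 0.36396113 0.025     ]
```

Yaw of clamp ≈ −0.078 rad, dial axis ≈ (0.648, 0.019), lock ≈ (0.5285, 0.0283), knob ≈ (0.553, 0.0935), tray centre ≈ (0.478, 0.2975). The checks agree: the knob and lock predicted from the dial fall within 2–3 mm of where I measured them. Next I'll compute the move to hover.

```bash
cat > mv.py <<'E'
import numpy as np
from scipy.spatial.transform import Rotation as Rn
def rel(p0,y0,p1,y1):
    A=Rn.from_euler('xyz',[np.pi,0,y0]);B=Rn.from_euler('xyz',[np.pi,0,y1])
    return (A.inv().apply(np.array(p1)-p0)).round(4),(A.inv()*B).as_rotvec().round(4)
E
python3 - <<'E'
from mv import *
print(rel([.216,-.506,.206],.403,[.5285,.0283,.200],1.493))
E
```

```text
(array([ 0.497 , -0.3689,  0.006 ]), array([ 0.  ,  0.  , -1.09]))
```

Emit:
send_rows --moves '[{"delta_pos": [0.04, -0.03, 0.0], "twist": [0, 0, -0.09], "claw": -0.1}, {"delta_pos": [0.08, -0.06, 0.0], "twist": [0, 0, -0.18], "claw": -0.1}, {"delta_pos": [0.12, -0.09, 0.0], "twist": [0, 0, -0.27], "claw": -0.1}, {"delta_pos": [0.16, -0.12, 0.0], "twist": [0, 0, -0.36], "claw": -0.1}, {"delta_pos": [0.2, -0.15, 0.0], "twist": [0, 0, -0.45], "claw": -0.1}, {"delta_pos": [0.24, -0.18, 0.0], "twist": [0, 0, -0.54], "claw": -0.1}, {"delta_pos": [0.28, -0.21, 0.0], "twist": [0, 0, -0.63], "claw": -0.1}, {"delta_pos": [0.32, -0.24, 0.0], "twist": [0, 0, -0.72], "claw": -0.1}, {"delta_pos": [0.36, -0.27, 0.0], "twist": [0, 0, -0.8], "claw": -0.1}, {"delta_pos": [0.4, -0.3, 0.0], "twist": [0, 0, -0.88], "claw": -0.1}, {"delta_pos": [0.44, -0.33, 0.003], "twist": [0, 0, -0.96], "claw": -0.1}, {"delta_pos": [0.48, -0.357, 0.006], "twist": [0, 0, -1.04], "claw": -0.1}, {"delta_pos": [0.497, -0.3689, 0.006], "twist": [0, 0, -1.09], "claw": -0.1}, {"delta_pos": [0.497, -0.3689, 0.006], "twist": [0, 0, -1.09], "claw": -0.1}, {"delta_pos": [0.497, -0.3689, 0.006], "twist": [0, 0, -1.09], "claw": -0.1}]' --force 40

```text
clock: 2.02
eef_pos: [0.5278, 0.027, 0.1996]
ee_rot: [-3.141, 0.001, 1.491]
contact_force: [0.5, 0.1, -0.8]
finger_gap: 0.0517
```

```bash
python3 - <<'E'
from station import r
import cv2
from h import *
o=r.observe();print(o['clock'],o['eef_pos'],o['ee_rot'],o['finger_gap'],o['contact_force'])
c=r.get_calibration("wrist"); im=r.snapshot("wrist"); 
np.save("wc.npy",c,allow_pickle=True)
cv2.imwrite("pics/w1.png",im); print(proj(c,[.5285,.0283,.105]), proj(c,[.553,.0935,.119]),proj(c,[.648,.019,.068]))
E
```

```text
2.025 [0.52777679 0.02697116 0.19956961] [-3.14139370e+00  9.37486927e-04  1.49092734e+00] 0.051708233152063014 [ 0.51937206  0.09890403 -0.77169538]
[319.79248916 200.27702461] [343.93659429 123.47528957] [438.14285322 191.52010699]
```

View pics/w1.png

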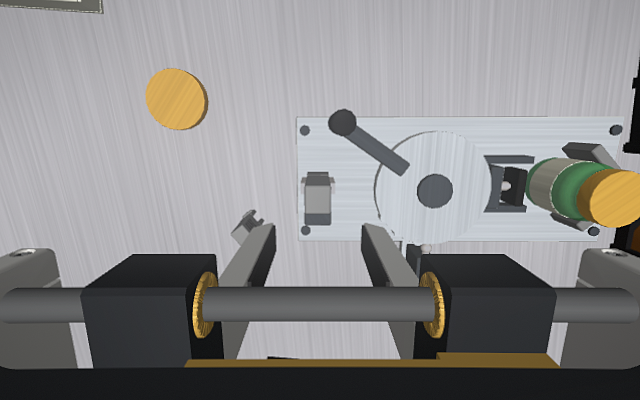

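```bash
python3 - <<'E'
import cv2
a=cv2.imread("pics/w1.png")[100:240,290:460]; cv2.imwrite("pics/w1z.png",cv2.resize(a,None,fx=4.5,fy=4.25,interpolation=cv2.INTER_CUBIC))
E
```

```text
(no output)
```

View pics/w1z.png

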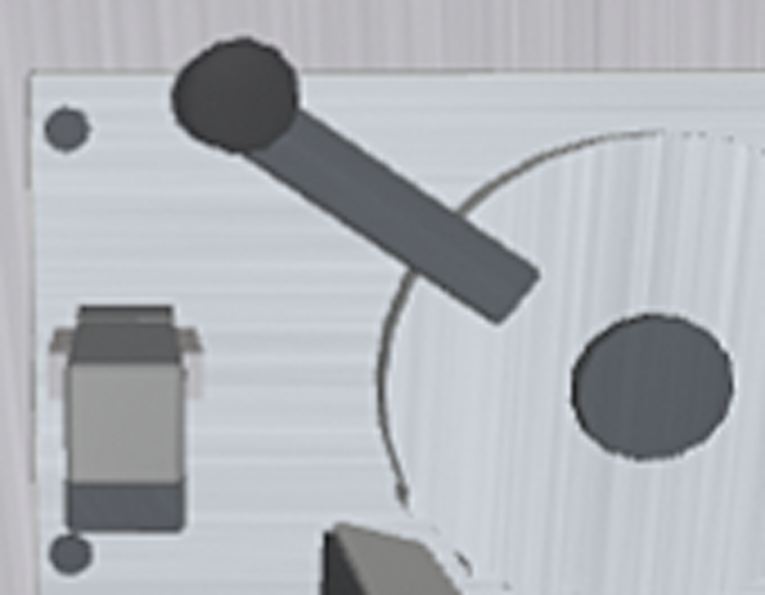

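Lock's top centre at (318,199), about 2 px left of predicted, so lock at (0.5267, 0.0293). Now I'll descend and grip.

Emit:
send_rows --moves '[{"delta_pos": [0.0022, -0.0013, 0.03], "twist": [0, 0, 0], "claw": -0.1}, {"delta_pos": [0.0022, -0.0013, 0.06], "twist": [0, 0, 0], "claw": -0.1}, {"delta_pos": [0.0022, -0.0013, 0.09], "twist": [0, 0, 0], "claw": -0.1}, {"delta_pos": [0.0022, -0.0013, 0.115], "twist": [0, 0, 0], "claw": -0.1}, {"delta_pos": [0.0022, -0.0013, 0.13], "twist": [0, 0, 0], "claw": -0.1}, {"delta_pos": [0.0022, -0.0013, 0.137], "twist": [0, 0, 0], "claw": -0.1}, {"delta_pos": [0.0022, -0.0013, 0.137], "twist": [0, 0, 0], "claw": -0.1}, {"delta_pos": [0.0022, -0.0013, 0.137], "twist": [0, 0, 0], "claw": 0.3}, {"delta_pos": [0.0022, -0.0013, 0.137], "twist": [0, 0, 0], "claw": 0.6}, {"delta_pos": [0.0022, -0.0013, 0.137], "twist": [0, 0, 0], "claw": 1}, {"delta_pos": [0.0022, -0.0013, 0.137], "twist": [0, 0, 0], "claw": 1}, {"delta_pos": [0.0022, -0.0013, 0.137], "twist": [0, 0, 0], "claw": 1}, {"delta_pos": [0.0022, -0.0013, 0.137], "twist": [0, 0, 0], "claw": 1}]' --force 45

```text
clock: 3.7
eef_pos: [0.5274, 0.0305, 0.063]
ee_rot: [3.141, -0.0, 1.493]
contact_force: [-1.3, -0.2, 3.1]
finger_gap: 0.0239
```

```bash
python3 - <<'E'
from station import r
import cv2
o=r.observe();print(o['clock'],o['eef_pos'],o['ee_rot'],o['finger_gap'],o['contact_force'],o['wrist_torque'])
cv2.imwrite("pics/w2.png",r.snapshot("wrist"))
E
```

```text
3.7 [0.52738985 0.03051387 0.06295021] [ 3.14078531e+00 -4.11703293e-05  1.49281529e+00] 0.02385052818546092 [-1.26127332 -0.18222438  3.1263627 ] [-0.04469547 -0.00602087 -0.03815258]
```

View pics/w2.png

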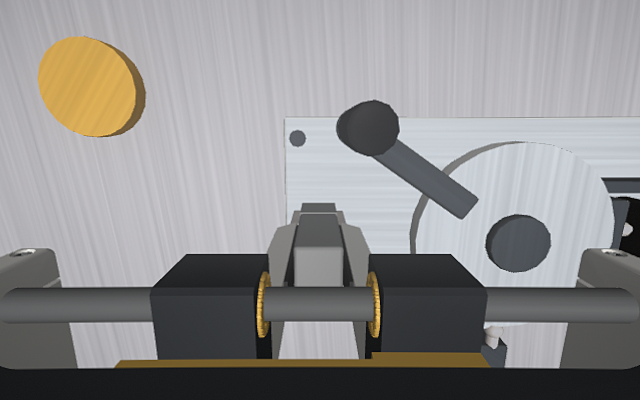

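Gripped: the gap reads 23.9 mm, which matches the lock's 24 mm head. Pulling straight up.

Emit:
send_rows --moves '[{"delta_pos": [0, 0, -0.003], "twist": [0, 0, 0], "claw": 1}, {"delta_pos": [0, 0, -0.006], "twist": [0, 0, 0], "claw": 1}, {"delta_pos": [0, 0, -0.01], "twist": [0, 0, 0], "claw": 1}, {"delta_pos": [0, 0, -0.015], "twist": [0, 0, 0], "claw": 1}, {"delta_pos": [0, 0, -0.022], "twist": [0, 0, 0], "claw": 1}, {"delta_pos": [0, 0, -0.03], "twist": [0, 0, 0], "claw": 1}, {"delta_pos": [0, 0, -0.04], "twist": [0, 0, 0], "claw": 1}, {"delta_pos": [0, 0, -0.055], "twist": [0, 0, 0], "claw": 1}, {"delta_pos": [0, 0, -0.075], "twist": [0, 0, 0], "claw": 1}, {"delta_pos": [0, 0, -0.1], "twist": [0, 0, 0], "claw": 1}, {"delta_pos": [0, 0, -0.12], "twist": [0, 0, 0], "claw": 1}, {"delta_pos": [0, 0, -0.13], "twist": [0, 0, 0], "claw": 1}, {"delta_pos": [0, 0, -0.13], "twist": [0, 0, 0], "claw": 1}]' --force 45

```text
clock: 5.38
eef_pos: [0.5276, 0.0304, 0.1936]
ee_rot: [3.139, 0.0, 1.493]
contact_force: [0.7, 0.1, -2.0]
finger_gap: 0.0239
```

```bash
python3 - <<'E'
from station import r
import cv2
from mv import *
o=r.observe();print(o['clock'],o['eef_pos'],o['ee_rot'],o['finger_gap'],o['contact_force'])
cv2.imwrite("pics/w3.png",r.snapshot("wrist"))
a=r.snapshot("scene")[130:320,250:450];cv2.imwrite("pics/s3.png",cv2.resize(a,None,fx=3.1,fy=3.1))
print(rel(o['eef_pos'],o['ee_rot'][2],[.478,.2975,o['eef_pos'][2]],1.493))
E
```

```text
5.375 [0.52756043 0.03042339 0.19361627] [3.13949851e+00 1.13964371e-04 1.49275140e+00] 0.02391892266027541 [ 0.70709812  0.05481058 -2.02997568]
(array([ 0.2624, -0.0702, -0.    ]), array([ 0.    ,  0.    , -0.0002]))
```

View pics/w3.png

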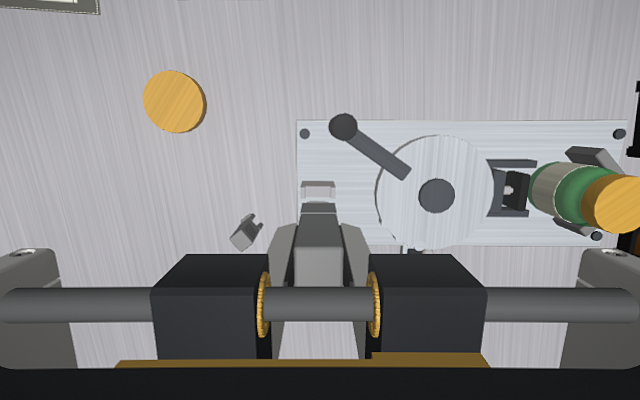

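View pics/s3.png

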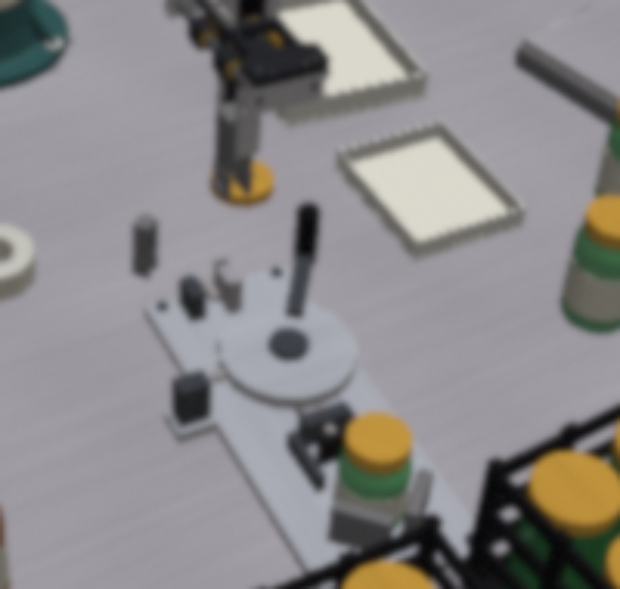

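Lock is free and held; the rail is empty. Carrying it to the tray.

Emit:
send_rows --moves '[{"delta_pos": [0.02, -0.005, 0], "twist": [0, 0, 0], "claw": 1}, {"delta_pos": [0.06, -0.016, 0], "twist": [0, 0, 0], "claw": 1}, {"delta_pos": [0.1, -0.027, 0], "twist": [0, 0, 0], "claw": 1}, {"delta_pos": [0.14, -0.038, 0], "twist": [0, 0, 0], "claw": 1}, {"delta_pos": [0.18, -0.049, 0], "twist": [0, 0, 0], "claw": 1}, {"delta_pos": [0.22, -0.06, 0], "twist": [0, 0, 0], "claw": 1}, {"delta_pos": [0.25, -0.068, 0], "twist": [0, 0, 0], "claw": 1}, {"delta_pos": [0.262, -0.07, 0.02], "twist": [0, 0, 0], "claw": 1}, {"delta_pos": [0.262, -0.07, 0.06], "twist": [0, 0, 0], "claw": 1}, {"delta_pos": [0.262, -0.07, 0.09], "twist": [0, 0, 0], "claw": 1}, {"delta_pos": [0.262, -0.07, 0.1], "twist": [0, 0, 0], "claw": 1}, {"delta_pos": [0.262, -0.07, 0.1], "twist": [0, 0, 0], "claw": 1}]'

```text
clock: 6.98
eef_pos: [0.4772, 0.2968, 0.0916]
ee_rot: [-3.14, 0.001, 1.493]
contact_force: [0.7, -0.2, -1.2]
finger_gap: 0.0238
```

```bash
python3 - <<'E'
from station import r
import cv2
o=r.observe();print(o['clock'],o['eef_pos'],o['ee_rot'],o['finger_gap'],o['contact_force'])
cv2.imwrite("pics/w4.png",r.snapshot("wrist"))
E
```

```text
6.975 [0.47722316 0.29683322 0.09155265] [-3.13978333e+00  1.15145360e-03  1.49270762e+00] 0.023828164513789645 [ 0.69173967 -0.20477186 -1.19234054]
```

View pics/w4.png

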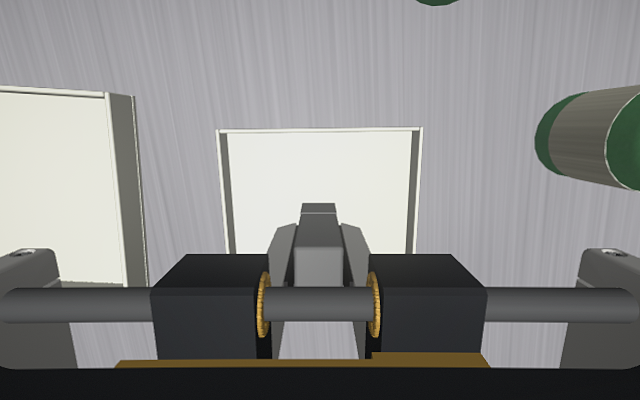

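Lock is centred over the tray (tray spans cols 218–422, lock at 319). Lowering and watching the force.

Emit:
send_rows --moves '[{"delta_pos": [0, 0, 0.015], "twist": [0, 0, 0], "claw": 1}, {"delta_pos": [0, 0, 0.03], "twist": [0, 0, 0], "claw": 1}, {"delta_pos": [0, 0, 0.038], "twist": [0, 0, 0], "claw": 1}, {"delta_pos": [0, 0, 0.041], "twist": [0, 0, 0], "claw": 1}, {"delta_pos": [0, 0, 0.043], "twist": [0, 0, 0], "claw": 1}, {"delta_pos": [0, 0, 0.044], "twist": [0, 0, 0], "claw": 1}]'

```text
clock: 7.78
eef_pos: [0.478, 0.2973, 0.0487]
ee_rot: [3.141, -0.0, 1.493]
contact_force: [-0.4, -0.1, -1.6]
finger_gap: 0.0238
```

Emit:
send_rows --moves '[{"delta_pos": [0, 0, 0.001], "twist": [0, 0, 0], "claw": 1}, {"delta_pos": [0, 0, 0.002], "twist": [0, 0, 0], "claw": 1}, {"delta_pos": [0, 0, 0.002], "twist": [0, 0, 0], "claw": 1}]'

```text
clock: 8.15
eef_pos: [0.478, 0.2973, 0.0479]
ee_rot: [3.141, -0.0, 1.493]
contact_force: [-2.5, -0.8, 5.6]
finger_gap: 0.0239
```

Touched down (+5.6 N). Releasing and rising.

Emit:
send_rows --moves '[{"delta_pos": [0, 0, -0.001], "twist": [0, 0, 0], "claw": 0.45}, {"delta_pos": [0, 0, -0.001], "twist": [0, 0, 0], "claw": 0.3}, {"delta_pos": [0, 0, -0.001], "twist": [0, 0, 0], "claw": 0.1}, {"delta_pos": [0, 0, -0.001], "twist": [0, 0, 0], "claw": 0}, {"delta_pos": [0, 0, -0.01], "twist": [0, 0, 0], "claw": 0}, {"delta_pos": [0, 0, -0.03], "twist": [0, 0, 0], "claw": 0}, {"delta_pos": [0, 0, -0.06], "twist": [0, 0, 0], "claw": 0}, {"delta_pos": [0, 0, -0.1], "twist": [0, 0, 0], "claw": 0}, {"delta_pos": [0, 0, -0.14], "twist": [0, 0, 0], "claw": 0}, {"delta_pos": [0, 0, -0.15], "twist": [0, 0, 0], "claw": 0}, {"delta_pos": [0, 0, -0.15], "twist": [0, 0, 0], "claw": 0}]'

```text
clock: 9.52
eef_pos: [0.4779, 0.2972, 0.1966]
ee_rot: [3.141, -0.0, 1.493]
contact_force: [-0.2, -0.3, -0.7]
finger_gap: 0.0473
```

```bash
python3 - <<'E'
from station import r
import cv2
from mv import *
o=r.observe();print(o['clock'],o['eef_pos'],o['ee_rot'],o['finger_gap'],o['contact_force'],o['qpos'])
a=r.snapshot("scene")[130:320,250:450];cv2.imwrite("pics/s5.png",cv2.resize(a,None,fx=3.1,fy=3.1))
print(rel(o['eef_pos'],o['ee_rot'][2],[.5517,.0945,.2],-.078))
E
```

```text
9.525 [0.47788312 0.29720427 0.19664499] [ 3.14073132e+00 -3.84753693e-04  1.49277863e+00] 0.047260403375340536 [-0.18061993 -0.31153007 -0.65417866] [ 4.55701736e-01  1.16801927e-01  1.35588810e+00 -1.07458868e-04
  1.66796535e+00  5.33709118e-01]
(array([-0.1963,  0.0894, -0.0034]), array([ 0.    , -0.    ,  1.5708]))
```

View pics/s5.png

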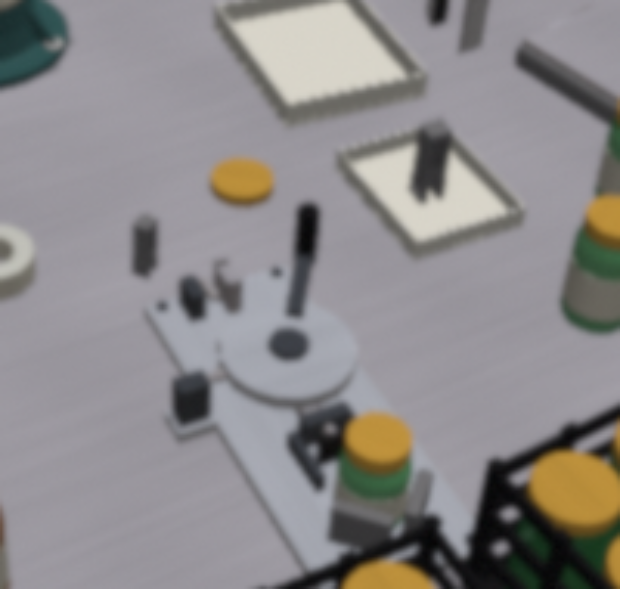

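Lock stands upright in the small tray. Moving to hover over the knob with the jaws turned across (tool y along fixture −y).

Emit:
send_rows --moves '[{"delta_pos": [-0.02, 0.009, 0], "twist": [0, 0, 0.16], "claw": 0}, {"delta_pos": [-0.04, 0.018, 0], "twist": [0, 0, 0.32], "claw": 0}, {"delta_pos": [-0.06, 0.027, 0], "twist": [0, 0, 0.48], "claw": 0}, {"delta_pos": [-0.08, 0.036, 0], "twist": [0, 0, 0.64], "claw": 0}, {"delta_pos": [-0.1, 0.045, 0], "twist": [0, 0, 0.8], "claw": 0}, {"delta_pos": [-0.12, 0.054, 0], "twist": [0, 0, 0.96], "claw": 0}, {"delta_pos": [-0.14, 0.063, 0], "twist": [0, 0, 1.12], "claw": 0}, {"delta_pos": [-0.16, 0.072, 0], "twist": [0, 0, 1.28], "claw": 0}, {"delta_pos": [-0.18, 0.081, 0], "twist": [0, 0, 1.44], "claw": 0}, {"delta_pos": [-0.1963, 0.0894, 0], "twist": [0, 0, 1.57], "claw": 0}, {"delta_pos": [-0.1963, 0.0894, 0], "twist": [0, 0, 1.57], "claw": 0}, {"delta_pos": [-0.1963, 0.0894, 0], "twist": [0, 0, 1.57], "claw": 0}]'

```text
clock: 11.08
eef_pos: [0.5507, 0.095, 0.1949]
ee_rot: [-3.142, 0.003, -0.075]
contact_force: [-0.1, 0.2, -0.4]
finger_gap: 0.0472
```

```bash
python3 - <<'E'
from station import r
import cv2
from h import *
o=r.observe();print(o['clock'],o['eef_pos'],o['ee_rot'],o['finger_gap'],o['qpos'])
c=r.get_calibration("wrist"); im=r.snapshot("wrist"); 
cv2.imwrite("pics/w6.png",im)
for P in ([.5517,.0945,.119],[.646,.0195,.068]): print(proj(c,P))
E
```

```text
11.075 [0.55072305 0.09495797 0.19493759] [-3.14158260e+00  2.84366727e-03 -7.51064862e-02] 0.04723353074897627 [6.90279922e-02 1.11347839e-01 1.36526091e+00 4.20373770e-04
 1.66779663e+00 1.71497094e+00]
[319.39537534 203.8714149 ]
[392.82565027  85.41342697]
```

View pics/w6.png

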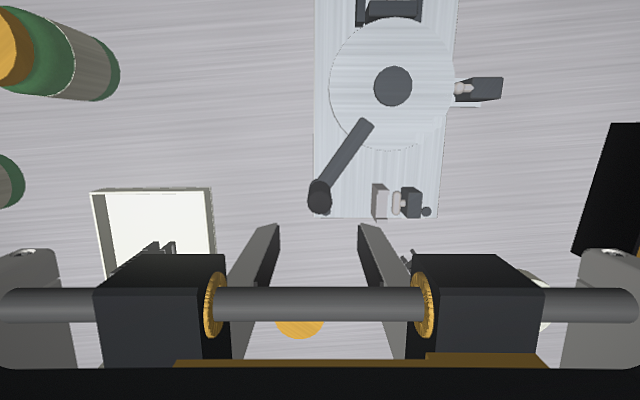

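Knob top (320,205) and hub (393,86) match the predictions within 1 px. Descending and gripping the post.

Emit:
send_rows --moves '[{"delta_pos": [0, 0, 0.03], "twist": [0, 0, 0], "claw": 0}, {"delta_pos": [0, 0, 0.06], "twist": [0, 0, 0], "claw": 0}, {"delta_pos": [0, 0, 0.09], "twist": [0, 0, 0], "claw": 0}, {"delta_pos": [0, 0, 0.105], "twist": [0, 0, 0], "claw": 0}, {"delta_pos": [0, 0, 0.114], "twist": [0, 0, 0], "claw": 0}, {"delta_pos": [0, 0, 0.114], "twist": [0, 0, 0], "claw": 0.2}, {"delta_pos": [0, 0, 0.114], "twist": [0, 0, 0], "claw": 0.4}, {"delta_pos": [0, 0, 0.114], "twist": [0, 0, 0], "claw": 0.7}, {"delta_pos": [0, 0, 0.114], "twist": [0, 0, 0], "claw": 1}, {"delta_pos": [0, 0, 0.114], "twist": [0, 0, 0], "claw": 1}, {"delta_pos": [0, 0, 0.114], "twist": [0, 0, 0], "claw": 1}]' --force 40

```text
clock: 12.5
eef_pos: [0.5523, 0.0939, 0.0835]
ee_rot: [3.141, -0.002, -0.077]
contact_force: [-0.3, -3.6, 5.7]
finger_gap: 0.0213
```

```bash
python3 - <<'E'
from station import r
import numpy as np
o=r.observe();print(o['clock'],o['eef_pos'],o['ee_rot'],o['finger_gap'],o['contact_force'])
c=np.array([.646,.0195]);d=o['eef_pos'][:2]-c
print(np.hypot(*d),np.arctan2(d[1],d[0])+.078)
# waypoints in tool axes (yaw y): nominal post path relative to start
y=o['ee_rot'][2]
from mv import *
p0=c+.12*np.array([np.cos(2.54-.078),np.sin(2.54-.078)])
for q in np.arange(.1,1.31,.1):
    p=c+.12*np.array([np.cos(2.462+q),np.sin(2.462+q)])
    print(q.round(1),rel([*p0,0],y,[*p,0],y)[0])
E
```

```text
12.5 [0.55227703 0.09388439 0.08354089] [ 3.14067769e+00 -2.10597220e-03 -7.74884735e-02] 0.021296753471386508 [-0.31335618 -3.63488193  5.74560714]
0.1196538026832993 2.5487280735841686
0.1 [-0.0063  0.0102  0.    ]
0.2 [-0.0115  0.021   0.    ]
0.3 [-0.0157  0.0323  0.    ]
0.4 [-0.0187  0.0439  0.    ]
0.5 [-0.0205  0.0557  0.    ]
0.6 [-0.0211  0.0677  0.    ]
0.7 [-0.0205  0.0797  0.    ]
0.8 [-0.0188  0.0916  0.    ]
0.9 [-0.0158  0.1032  0.    ]
1.0 [-0.0117  0.1145  0.    ]
1.1 [-0.0065  0.1253  0.    ]
1.2 [-0.0003  0.1355  0.    ]
1.3 [0.007  0.1451 0.    ]
```

Emit:
send_rows --moves '[{"delta_pos": [-0.0033, 0.005, 0], "twist": [0, 0, 0], "claw": 1}, {"delta_pos": [-0.0063, 0.0102, 0], "twist": [0, 0, 0], "claw": 1}, {"delta_pos": [-0.009, 0.0155, 0], "twist": [0, 0, 0], "claw": 1}, {"delta_pos": [-0.0115, 0.021, 0], "twist": [0, 0, 0], "claw": 1}, {"delta_pos": [-0.0137, 0.0266, 0], "twist": [0, 0, 0], "claw": 1}, {"delta_pos": [-0.0157, 0.0323, 0], "twist": [0, 0, 0], "claw": 1}, {"delta_pos": [-0.0173, 0.038, 0], "twist": [0, 0, 0], "claw": 1}, {"delta_pos": [-0.0187, 0.0439, 0], "twist": [0, 0, 0], "claw": 1}, {"delta_pos": [-0.0197, 0.0498, 0], "twist": [0, 0, 0], "claw": 1}, {"delta_pos": [-0.0205, 0.0557, 0], "twist": [0, 0, 0], "claw": 1}]' --force 50

```text
clock: 13.75
eef_pos: [0.5281, 0.0432, 0.0835]
ee_rot: [-3.136, -0.003, -0.076]
contact_force: [1.6, 5.2, 5.1]
finger_gap: 0.0213
```

```bash
python3 - <<'E'
from station import r
import numpy as np
import cv2
o=r.observe();print(o['clock'],o['eef_pos'],o['ee_rot'],o['finger_gap'],o['contact_force'])
c=np.array([.646,.0195]);d=o['eef_pos'][:2]-c
print(np.hypot(*d),np.arctan2(d[1],d[0])%6.2832+.078-2.54)
cv2.imwrite("pics/w7.png",r.snapshot("wrist"))
E
```

```text
13.75 [0.52805437 0.04322394 0.08354884] [-3.13563831 -0.00344374 -0.07608637] 0.021257844575787485 [1.59717058 5.24336558 5.09766686]
0.12030792120172143 0.4810982666679302
```

View pics/w7.png

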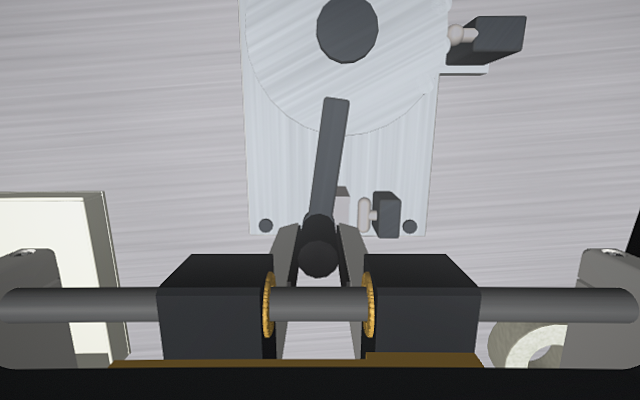

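Dial is at ≈0.48 rad with the post held firmly and low force. Continuing to the third click.

Emit:
send_rows --moves '[{"delta_pos": [-0.0004, 0.006, 0], "twist": [0, 0, 0], "claw": 1}, {"delta_pos": [-0.0006, 0.012, 0], "twist": [0, 0, 0], "claw": 1}, {"delta_pos": [-0.0004, 0.018, 0], "twist": [0, 0, 0], "claw": 1}, {"delta_pos": [0, 0.024, 0], "twist": [0, 0, 0], "claw": 1}, {"delta_pos": [0.0007, 0.03, 0], "twist": [0, 0, 0], "claw": 1}, {"delta_pos": [0.0017, 0.0359, 0], "twist": [0, 0, 0], "claw": 1}, {"delta_pos": [0.0031, 0.0417, 0], "twist": [0, 0, 0], "claw": 1}, {"delta_pos": [0.0047, 0.0475, 0], "twist": [0, 0, 0], "claw": 1}, {"delta_pos": [0.0066, 0.0532, 0], "twist": [0, 0, 0], "claw": 1}, {"delta_pos": [0.0088, 0.0588, 0], "twist": [0, 0, 0], "claw": 1}, {"delta_pos": [0.0113, 0.0643, 0], "twist": [0, 0, 0], "claw": 1}, {"delta_pos": [0.014, 0.0696, 0], "twist": [0, 0, 0], "claw": 1}, {"delta_pos": [0.017, 0.0748, 0], "twist": [0, 0, 0], "claw": 1}, {"delta_pos": [0.0202, 0.0798, 0], "twist": [0, 0, 0], "claw": 1}, {"delta_pos": [0.0202, 0.0798, 0], "twist": [0, 0, 0], "claw": 1}, {"delta_pos": [0.0202, 0.0798, 0], "twist": [0, 0, 0], "claw": 1}]' --force 50

```text
clock: 15.8
eef_pos: [0.5389, -0.0372, 0.0834]
ee_rot: [-3.135, 0.004, -0.076]
contact_force: [-6.5, 6.7, 10.1]
finger_gap: 0.021
```

```bash
python3 - <<'E'
from station import r
from h import *
o=r.observe();print(o['clock'],o['eef_pos'],o['ee_rot'],o['finger_gap'],o['contact_force'])
c=np.array([.646,.0195]);d=o['eef_pos'][:2]-c
print(np.hypot(*d),np.arctan2(d[1],d[0])%6.2832+.078-2.54)
k=r.get_calibration("wrist"); cv2.imwrite("pics/w8.png",r.snapshot("wrist"))
print(proj(k,[.646,.0195,.068]))
a=r.snapshot("scene")[130:320,250:450];cv2.imwrite("pics/s8.png",cv2.resize(a,None,fx=3.1,fy=3.1))
E
```

```text
15.8 [ 0.53891523 -0.03720567  0.08338786] [-3.13544908  0.00425172 -0.07598894] 0.020967230448070397 [-6.48956983  6.66673701 10.06926141]
0.12117211624921459 1.1666067475226036
[206.71442756  58.13876993]
```

View pics/w8.png

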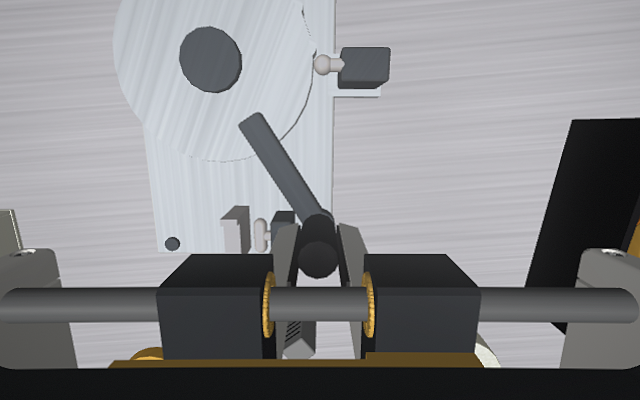

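View pics/s8.png

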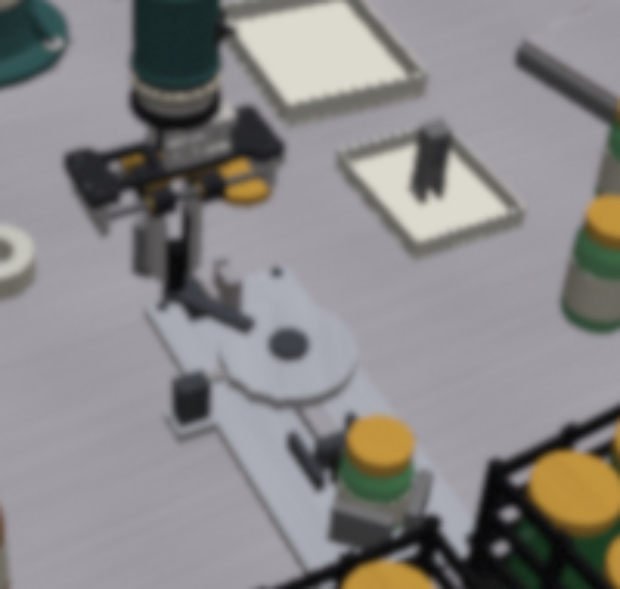

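```bash
python3 - <<'E'
from station import r
from h import *
t=r.get_calibration("top"); s=r.get_calibration("scene")
for z in (0,.05,.07): print(z,onz(t,180+513/3.7-.4,95+473/3.7-.4,z).round(3))
print(onz(s,270+105/4,170+192/4,0).round(3))
# now
print(onz(s,250+150/3.1,130+272/3.1,0).round(3))
for z in(.04,.06,.08): print(onz(s,270+108/4,170+124/4,z).round(3))
E
```

```text
0 [ 0.449 -0.013  0.   ]
0.05 [ 0.441 -0.013  0.05 ]
0.07 [ 0.438 -0.012  0.07 ]
[ 0.448 -0.017  0.   ]
[ 0.45  -0.011  0.   ]
[ 0.421 -0.001  0.04 ]
[ 0.441 -0.012  0.06 ]
[ 0.462 -0.023  0.08 ]
```

Emit:
send_rows --moves '[{"delta_pos": [0.001, 0.0018, 0], "twist": [0, 0, 0], "claw": 1}, {"delta_pos": [0.002, 0.0035, 0], "twist": [0, 0, 0], "claw": 1}, {"delta_pos": [0.002, 0.0035, 0], "twist": [0, 0, 0], "claw": 1}, {"delta_pos": [0.002, 0.0035, 0], "twist": [0, 0, 0], "claw": 1}]'

```text
clock: 16.4
eef_pos: [0.5408, -0.0406, 0.0834]
ee_rot: [-3.135, 0.004, -0.076]
contact_force: [-5.9, 7.7, 9.8]
finger_gap: 0.021
```

```bash
python3 - <<'E'
from station import r
from h import *
o=r.observe();print(o['clock'],o['eef_pos'],o['ee_rot'],o['finger_gap'],o['contact_force'])
c=np.array([.646,.0195]);d=o['eef_pos'][:2]-c
a=np.arctan2(d[1],d[0])%6.2832;print(np.hypot(*d),a+.078-2.54, o['contact_force'][:2]@[-np.sin(a),np.cos(a)])
k=r.get_calibration("wrist"); im=r.snapshot("wrist"); cv2.imwrite("pics/w9.png",im)
np.save("k9.npy",k)
a=im[90:260,180:380];cv2.imwrite("pics/w9z.png",cv2.resize(a,None,fx=3.5,fy=3.5))
E
```

```text
16.4 [ 0.54076494 -0.04060067  0.08342223] [-3.13512662  0.0039006  -0.07579296] 0.020988739303566383 [-5.92642731  7.74542141  9.75383872]
0.12118790461989223 1.1985124031518715 -9.664945223891356
```

View pics/w9z.png

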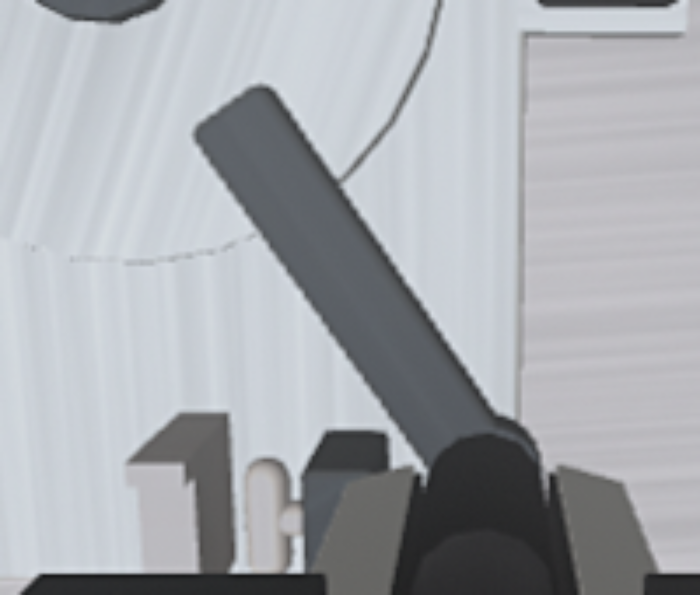

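View pics/w9.png

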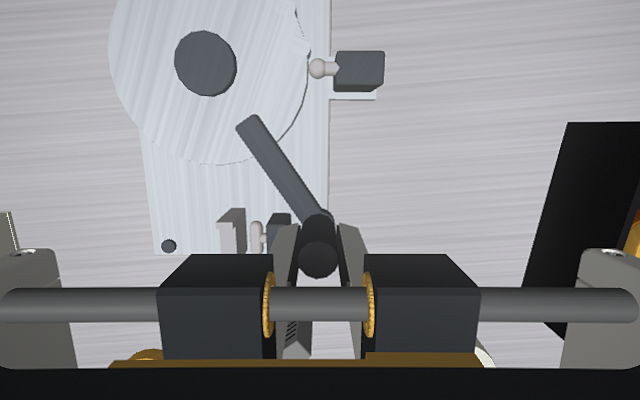

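```bash
python3 - <<'E'
from h import *
k=np.load("k9.npy",allow_pickle=True).item()
f=lambda u,v,z:onz(k,180+u/3.5-.4,90+v/3.5-.4,z)
def ang(a,b,z):
    d=(f(*a,z)-f(*b,z))[:2]; return np.arctan2(d[1],d[0])
pl=ang((525,37),(518,408),.012); L=ang((195,132),(425,470),.068);R=ang((278,95),(488,405),.068)
print(pl,L,R)
for e in (L,R,(L+R)/2):
    print((e+np.pi+.078-2.54), e+np.pi-pl-2.54)
# first view: same measurement at dial=0
E
python3 - <<'E'
import sys; sys.path.insert(0,'.')
from h import *
k=np.load("wc.npy",allow_pickle=True).item()
f=lambda u,v,z:onz(k,290+u/4.5-.4,100+v/4.25-.4,z)
def ang(a,b,z):
    d=(f(*a,z)-f(*b,z))[:2]; return np.arctan2(d[1],d[0])
L=ang((538,272),(305,112),.068);R=ang((497,323),(250,155),.068);pl=ang((760,72),(35,72),.012)
print(pl,L,R,(L+R)/2+np.pi+.078-2.54)
E
```

```text
-0.0861610389519303 0.49188427542223484 0.5060697714038014
1.171476929012028 1.1796379679639584
1.1856624249935943 1.1938234639455247
1.1785696770028111 1.1867307159547416
-0.08072550153241378 -0.6862239191973589 -0.6879852287186919 -0.007511920368232783
```

Arm direction has turned 1.186 rad since the first view; TCP angle gives 1.19–1.20. A small nudge of about 1.5 mm will centre it on the click, then I'll check that it holds.

Emit:
send_rows --moves '[{"delta_pos": [0.0008, 0.0012, 0], "twist": [0, 0, 0], "claw": 1}, {"delta_pos": [0.0008, 0.0012, 0], "twist": [0, 0, 0], "claw": 1}, {"delta_pos": [0.0008, 0.0012, 0], "twist": [0, 0, 0], "claw": 1}, {"delta_pos": [0.0008, 0.0012, 0], "twist": [0, 0, 0], "claw": 1}, {"delta_pos": [0.0008, 0.0012, 0], "twist": [0, 0, 0], "claw": 1}, {"delta_pos": [0.0008, 0.0012, 0], "twist": [0, 0, 0], "claw": 1}]'

```text
clock: 17.2
eef_pos: [0.5414, -0.0418, 0.0834]
ee_rot: [-3.135, 0.004, -0.076]
contact_force: [-5.7, 7.3, 10.9]
finger_gap: 0.0212
```

```bash
python3 - <<'E'
from station import r
from h import *
o=r.observe();print(o['clock'],o['eef_pos'],o['finger_gap'],o['contact_force'])
c=np.array([.646,.0195]);d=o['eef_pos'][:2]-c
a=np.arctan2(d[1],d[0])%6.2832;print(np.hypot(*d),a+.078-2.54, o['contact_force'][:2]@[-np.sin(a),np.cos(a)])
a=r.snapshot("scene")[130:330,250:450];cv2.imwrite("pics/s10.png",cv2.resize(a,None,fx=3,fy=3))
a=r.snapshot("top");cv2.imwrite("pics/t10.png",a)
E
```

```text
17.2 [ 0.54144199 -0.04179997  0.08339305] 0.021212548798125008 [-5.74839244  7.34948767 10.88144091]
0.12120256966032932 1.209875385171737 -9.247545413732455
```

View pics/s10.png

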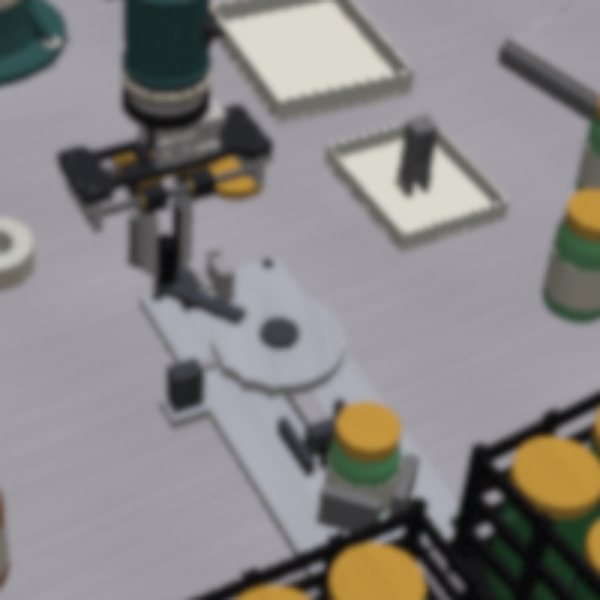

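View pics/t10.png

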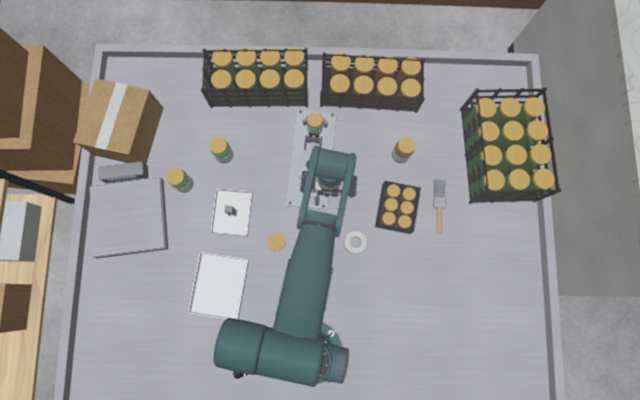

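Everything is in place: the lock stands in the tray, the pad is against the jar, and the tangential reaction of about 9.2 N matches the third click. The bystanders haven't moved. Handing in.

```bash
python3 - <<'E'
from station import r
print(r.hand_in())
E
```

```text
the job is handed in; nothing more can be done
None
```

I pulled the travel lock straight up off its rail and left it standing upright in the smaller white tray. Then I swung the dial to the third click and handed in at about 17.3 s, still gripping the handle post.

**Last checks:**
- **Lock:** the camera images show it upright near the centre of the tray.
- **Dial angle:** the gripper position gave about 1.21 rad. Before a final nudge of about 0.01 rad, the arm's direction in the wrist image gave 1.18–1.19 and the gripper position gave 1.20. The two methods differ by 0.01–0.02 rad, and both sit close to the 1.2 click.
- **Push on the handle:** it pushed back with about 9.2 N along its arc, which matches the 9 N expected at the third click.
- **Pad and jar:** the scene picture shows the jar pushed into the V-block. I did not measure the pad force directly.
- **Other things on the table:** by eye, none of the other objects in view had moved between the first and last top pictures.

**Small disagreements:**
- The gripper read 121 mm from the dial axis, against the 120 mm given.
- The wrist showed an upward force of about 10 N while gripping the post. I did not find the cause, but it is well below the limits.

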